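# Sort the pin tubes into the carousel and present the yellow pot

### The job

Stand the red-capped tube in the red pot of the carousel and the blue-capped tube in the blue pot, caps up, and let go of them. Then take the carousel by its upright black grip post and turn it until the yellow pot squarely faces the front, over the white arrow on the carousel's fixed foot. Finish still gripping the post firmly, holding the carousel still with the yellow pot at the front; leave the mug, the glue bottle and the wax tin where they stand.

Things in the scene. Friction and masses are not known exactly. Their poses are not given: they have to be found in the camera images.
- carousel_foot: fixed black round foot of the carousel, 196 mm across, 18 mm high. Origin: on the carousel's vertical turning axis, at bench height. Its own -x direction is the front: there a black tongue (40 mm wide, reaching 180 mm from the axis, 8 mm high) carries a white arrow pointing at the disc. The front looks towards the robot, up to 0.35 rad off
- carousel (a joint): angle of the disc (aluminium, 260 mm diameter, top 30 mm above the bench) on its foot, rad, growing counterclockwise seen from above; 0 or 2 pi: yellow pot at the front. Starts 0.9 to 5.38, stops at -0.8 and 7.08: it can be turned to the front either way. Stiff bearing (0.12 N m), no spring: stays where left. Pots, post and a black hub (78 mm high) are fixed to the disc
- yellow_pot (a point): point at the centre of the inner floor of the yellow pot, 75 mm from the carousel's axis; must face the front. Counterclockwise from above, 90 degrees apart: yellow, red, green, blue; yellow and green stay empty. Open round pot, outside 52 mm at the rim, inside 46 mm there and 41 mm at the floor. The floor is 34 mm above the bench (rim 70 mm above it)
- red_pot (a point): point at the centre of the inner floor of the red pot, 75 mm from the carousel's axis. Open round pot, outside 52 mm at the rim, inside 46 mm there and 41 mm at the floor. The floor is 34 mm above the bench (rim 70 mm above it)
- blue_pot (a point): point at the centre of the inner floor of the blue pot, 75 mm from the carousel's axis. Open round pot, outside 52 mm at the rim, inside 46 mm there and 41 mm at the floor. The floor is 34 mm above the bench (rim 70 mm above it)
- grip_post: black rubber grip sleeve, round, upright, 18 mm in diameter, from 78 to 125 mm above the bench, turning freely on a fixed 10 mm steel stem; 115 mm from the carousel's axis, halfway in angle between the yellow and the red pot; the tallest part of the carousel. Origin: centre of the sleeve's underside
- grip_top (a point): centre of the top of the grip sleeve, 115 mm from the carousel's axis, 125 mm above the bench
- red_tube: loose clear plastic tube of brass pins with a red cap, standing upright on the bench left of the carousel; 70 mm tall, 26 mm diameter, cap the top 26 mm, 28 to 56 g. Origin: centre of its underside; z up along the tube. The two tubes swap places from start to start
- blue_tube: loose clear plastic tube of brass pins with a blue cap, standing upright on the bench left of the carousel; 70 mm tall, 26 mm diameter, cap the top 26 mm, 28 to 56 g. Origin: centre of its underside; z up along the tube. The two tubes swap places from start to start
- coffee_mug: white mug, 83x115x86 mm, loose; bystander at the left. Origin: centre of underside
- glue_bottle: orange glue bottle, 67 mm diameter, 202 mm tall, loose; bystander at the right. Origin: centre of underside
- wax_tin: round blue tin, 95 mm diameter, 38 mm high, loose; bystander behind and left of the carousel. Origin: centre of underside
There are look-alikes about, which are no part of the job. What is shaped like the red_tube but purple is not meant.

How it is judged:
By the outcome, as a careful person would: the job done as asked, in the order asked, and still so for the second after the job is handed in, while the arm keeps its last pose, push and grip.
It also fails if it takes over 67 s, if anything falls off the work surface, if the arm or the gripper's body presses on something with over 40 N, if the wrist force passes 120 N, or if a joint passes its speed limit or range.

### The arm

A 6-joint arm with a two-finger parallel gripper is mounted at the origin on a cart in front of the work surface, level with it; the furniture and walls round the work are solid. World frame = base frame: x ahead of the robot, y to its left, z up, the work surface at z = 0. Lengths are in mm, angles in rad, forces in N, time in s.
With the tool pointing down it reaches from about 300 to 775 mm from the base axis. Payload 14.6 kg.
Tool frame: the origin (TCP) lies between the finger pads, 19 mm behind the fingertips; this is the grasp point; z points along the fingers, y is the line along which they close (so a half turn about z gives the same grasp; the last joint's range is limited). The gripper opens to 94 mm and grips with 3 to 60 N. Pads are 16 mm wide; open, the fingers measure 119 mm over their backs; the gripper's body (75 mm by 177 mm) begins 78 mm behind the grasp point.
Start: joints at [-0.067, 0.3, 1.521, -0, 1.321, -0.067], TCP at [549.99, -0.002, 224.246] pointing down, gripper open.
Joint ranges: [-3.03, 3.03], [-0.79, 2.21], [0.23, 2.52], [-1.04, 4.18], [0, 3.07], [-2.55, 2.55]. Speed limits (rad/s): [2.22, 2.22, 2.57, 3.14, 3.14, 3.14].

### API

Orientations are given as [roll, pitch, yaw] about the fixed x, y, z axes, in that order (R = Rz(yaw) Ry(pitch) Rx(roll)).
In Python, from cell import manip gives the robot as it stands. The module is installed in compiled form; this text tells all that it offers.
- The arm moves only by the shell command python3 -m creep 'ROWS' [FORCE]. ROWS is JSON, a list of rows, each a list of 3 entries, a list of its own where there are three numbers: the opening, from -1 (shut) to 1 (fully open), then the shift along the tool's x, y, z in cm, then the turn about the tool's z in units of 5 degrees (1.0 is 5 degrees). In form: [[grip, [tx, ty, tz], roll], ...]. A call has 1 to 12 rows; each row is the pose to reach, as a shift and turn from the pose commanded when the call began, along the tool's axes at that moment; what a row does not reach only later rows make up. A row lasts 1/10 s, in which the tool goes at most 50 mm and 8.59 degrees, less where a joint would pass 70% of its speed; a pose out of reach is approached as far as the arm can. A call with a gripper value outside its range is refused whole. The fingers move at their own pace and stop on an object; FORCE is the grip in N (left out, the last holds). Time passes only in rows, so rows that repeat a pose let the fingers close. It gives the time, the measured TCP pose, the force, the opening and the grip force at its end, in the units of the state.
- manip.read_state(): the state, without advancing time (a new reading comes with each control period).
- manip.camera(name): name is "scene" or "side" or "wrist"; returns the picture (400x640x3 uint8, red, green, blue); there is no depth.
- manip.camera_params(name): a dict with "fovy" (degrees; the focal length in pixels is half the picture's height over the tangent of half this angle, whatever the lens; pixels are square), "cx", "cy" (the principal point, pixels), "origin" and "attitude" of the camera in the world. Camera axes: x right, y down, z forward; pixel columns grow to the right and rows downward; lengths in mm; the calibration is good to about 2 mm. A picture is of the moment at which its call begins: read the wrist's pose just before it. camera_params takes no time and is no camera call; for the wrist camera it gives the pose at the moment of the call.
- manip.sign_off(): hands the job in; it is judged then, once.
The state is a dict: "clock": time; "joints": joint angles; "qd": joint speeds; "effort": joint torques, N m; "eef_pos": TCP position; "eef_rot": TCP orientation; "wrist_force": force on the tool from outside, world axes, zero at the start; "moment": the same for the moment, N m; "finger_gap": finger opening in mm; "finger_force": force on a finger pad.
Only numpy, scipy, OpenCV 4.12 (cv2) and the standard library are available. Lean on these libraries where they do the work, as an engineer would, in place of code of your own. Each camera call takes 0.05 s, during which the arm holds its last target. There are 200 camera calls.

## Working session

There is one attempt and no reset: what is moved stays moved. The work goes in short steps, Python scripts to look and compute and a shell command to move; the robot and the scene stay as the last step left them, time stands still between calls to the robot, and variables do not carry over. Pictures are saved under pics/ and viewed, at most 10 in all, crops included, and the job is handed in when it is done.

```bash
mkdir -p pics; python3 - <<'E'
from cell import manip
import cv2,numpy as np
s=manip.read_state();print(s)
for n in("scene","side","wrist"):
    p=manip.camera_params(n);print(n,p)
    im=manip.camera(n);cv2.imwrite(f"pics/{n}0.png",im[:,:,::-1])
E
```

```text
{'clock': 0.0, 'joints': array([-6.65949528e-02,  3.00471897e-01,  1.52159758e+00, -2.69580549e-05,
        1.32068897e+00, -6.65804671e-02]), 'qd': array([-0.00118664, -0.00017369, -0.00083044, -0.0016076 , -0.00046674,
        0.00016779]), 'effort': array([-1.53750298e-03, -5.31805658e+01, -3.52735734e+01,  7.07558286e-02,
        2.43994006e-02, -4.79655944e-05]), 'eef_pos': array([5.49754283e+02, 9.63790206e-03, 2.23678899e+02]), 'eef_rot': array([-3.14042770e+00, -5.15082728e-05,  1.57078850e+00]), 'wrist_force': array([-0.05535494, -0.12469732,  0.02972843]), 'moment': array([-0.04714537, -0.03359113, -0.04281887]), 'finger_force': 0.0, 'finger_gap': 93.96647074499592}
scene {'fovy': 52.064825198060156, 'cx': 318.0429383699609, 'cy': 198.27469992259267, 'origin': array([-123.71963063,  998.18122673,  626.88493757]), 'attitude': array([-1.99270629,  0.02427341, -2.57383369])}
side {'fovy': 49.48914023203103, 'cx': 321.3207000505426, 'cy': 200.18566873704998, 'origin': array([  -41.10212686, -1343.47293757,   926.51334271]), 'attitude': array([-2.08861426,  0.00302581, -0.40908758])}
wrist {'fovy': 66.76771724994809, 'cx': 316.200556441414, 'cy': 195.79262495584496, 'origin': array([549.75883689,  79.60506386, 385.35493612]), 'attitude': array([2.86989839e+00, 8.84108957e-04, 3.33010428e-04])}
```

View pics/scene0.png

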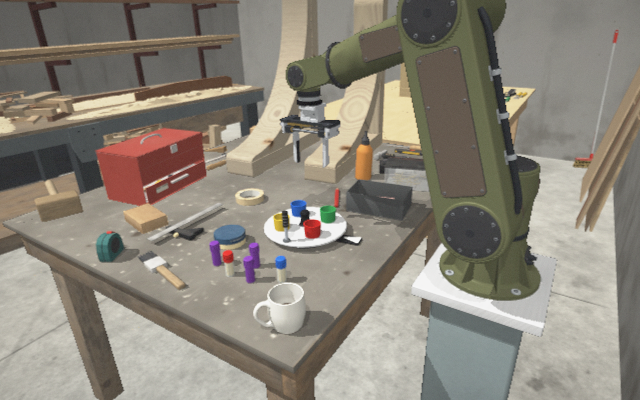

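View pics/side0.png

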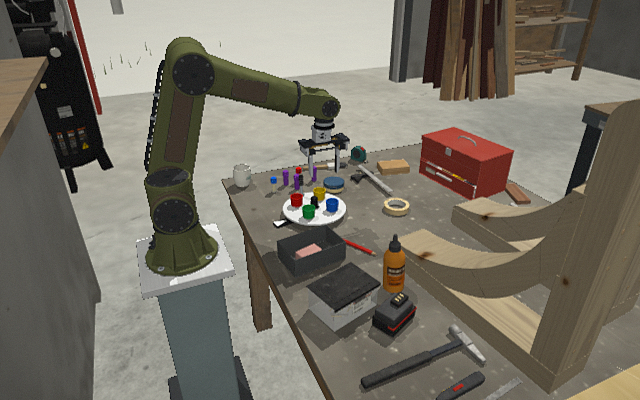

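View pics/wrist0.png

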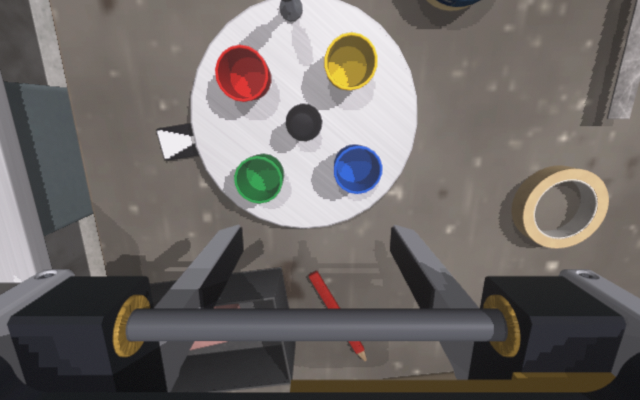

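The scene view shows the red tube at (229,263) and the blue tube at (281,268). Purple look-alikes stand at (215,252), (254,256) and (250,268). The wrist view shows the hub at (304,122), post top at (291,9), red pot (243,73), yellow (350,61), blue (358,169), green (260,179) and the arrow at the left (175,142).

```bash
cat > h.py <<'E'
from cell import manip
import cv2,numpy as np
from scipy.spatial.transform import Rotation as Ro
def ray(p,uv,z):
    f=200/np.tan(np.radians(p["fovy"])/2)
    d=Ro.from_euler("xyz",p["attitude"]).apply([(uv[0]-p["cx"])/f,(uv[1]-p["cy"])/f,1])
    o=np.array(p["origin"]);return o+d*(z-o[2])/d[2]
def proj(p,X):
    f=200/np.tan(np.radians(p["fovy"])/2)
    c=Ro.from_euler("xyz",p["attitude"]).inv().apply(np.array(X)-p["origin"]);return c[:2]/c[2]*f+[p["cx"],p["cy"]]
HUE=dict(red=[(0,6),(174,179)],yellow=[(22,32)],green=[(50,80)],blue=[(105,122)],purple=[(128,155)])
def blobs(im,c,amin=20,smin=120,vmin=50):
    h=cv2.cvtColor(im,cv2.COLOR_RGB2HSV);m=np.zeros(im.shape[:2],np.uint8)
    for a,b in HUE[c]: m|=cv2.inRange(h,(a,smin,vmin),(b,255,255))
    cs,_=cv2.findContours(m,cv2.RETR_EXTERNAL,cv2.CHAIN_APPROX_NONE)
    return sorted([c for c in cs if cv2.contourArea(c)>=amin],key=cv2.contourArea,reverse=True)
E
python3 - <<'E'
from h import *
np.set_printoptions(precision=1,suppress=True)
p=manip.camera_params("wrist");im=cv2.imread("pics/wrist0.png")[:,:,::-1]
pts={}
for c in("red","yellow","green","blue"):
    for b in blobs(im,c,800)[:1]:
        hull=cv2.convexHull(b);(e,ax,an)=cv2.fitEllipse(hull);pts[c]=ray(p,e,68);print(c,e,ax,ray(p,e,68))
hub=ray(p,(304,122),78);print("hub",hub,"post",ray(p,(291,9),125))
C=np.mean(list(pts.values()),0);print("C",C)
for c in pts:
    d=(pts[c]-C)[:2];print(c,np.hypot(*d),np.degrees(np.arctan2(d[1],d[0])))
w=cv2.inRange(cv2.cvtColor(im,cv2.COLOR_RGB2HSV),(0,0,200),(179,40,255));w[:,190:]=0;w[:120]=0;w[165:]=0;w[:,:155]=0
m=cv2.moments(w,True);a=(m["m10"]/m["m00"],m["m01"]/m["m00"]);print("arrow",a,m["m00"],ray(p,a,8))
d=(ray(p,a,8)-C)[:2];print("front deg",np.degrees(np.arctan2(d[1],d[0])),np.hypot(*d))
for n in("scene","side"):
    p=manip.camera_params(n);im=cv2.imread(f"pics/{n}0.png")[:,:,::-1]
    for c in("red","blue","purple"):
        for b in blobs(im,c,15):
            x,y,ww,h=cv2.boundingRect(b)
            if ww>25: continue
            M=cv2.moments(b);ctr=(M["m10"]/M["m00"],M["m01"]/M["m00"]);print(n,c,(x,y,ww,h),ctr,ray(p,ctr,57 if c!="purple" else 45))
E
```

```text
red (242.09226989746094, 73.31306457519531) (52.21833419799805, 58.173580169677734) [477.2 115.2  68. ]
yellow (350.1990661621094, 61.174373626708984) (52.350914001464844, 57.58811569213867) [582.4 126.2  68. ]
green (258.5804748535156, 178.50572204589844) (46.64408493041992, 48.83168411254883) [488.   10.3  68. ]
blue (357.08551025390625, 169.08863830566406) (48.16440200805664, 48.18687057495117) [592.9  20.6  68. ]
hub [537.5  69.4  78. ] post [530.4 154.5 125. ]
C [535.1  68.1  68. ]
red 74.68813308524184 140.8469960477538
yellow 74.9238592202234 50.88162702217225
green 74.55588517409046 -129.2109935193725
blue 74.80978268164984 -39.43485009394932
arrow (172.63243243243244, 142.36756756756756) 555.0 [372.8  42.6   8. ]
front deg -171.08802894347252 164.3139121533744
scene red (303, 219, 18, 19) (311.6700749829584, 228.0436264485344) [472.7 123.5  57. ]
scene red (223, 250, 10, 13) (227.48469387755102, 256.0969387755102) [578.9 362.3  57. ]
scene red (334, 189, 5, 18) (336.38596491228066, 197.2912280701754) [ 520.7 -102.8   57. ]
scene red (613, 33, 5, 10) (615.020202020202, 37.222
[... 503 characters left out ...]
290, 193, 13, 14) (295.93307086614175, 199.36089238845145) [471.9 105.7  57. ]
side red (453, 384, 11, 7) (457.7923497267759, 387.06010928961746) [ 505.5 -866.2   57. ]
side red (296, 167, 6, 6) (298.4557823129251, 169.54421768707482) [580.7 363.1  57. ]
side blue (326, 198, 12, 14) (331.60483870967744, 204.40725806451613) [587.6  10.4  57. ]
side blue (271, 176, 6, 8) (273.2716049382716, 179.77777777777777) [441.8 310.4  57. ]
side purple (294, 174, 6, 16) (296.30392156862746, 180.95751633986924) [538.8 280.8  45. ]
side purple (283, 170, 6, 16) (285.2904290429043, 176.9042904290429) [507.3 338.7  45. ]
side purple (312, 166, 5, 15) (314.042328042328, 173.28571428571428) [640.8 320.5  45. ]
```

```bash
python3 - <<'E'
import cv2
a=cv2.imread("pics/scene0.png")[200:320,190:330];cv2.imwrite("pics/c1.png",cv2.resize(a,None,fx=5,fy=5,interpolation=cv2.INTER_CUBIC))
E
```

```text
(no output)
```

View pics/c1.png

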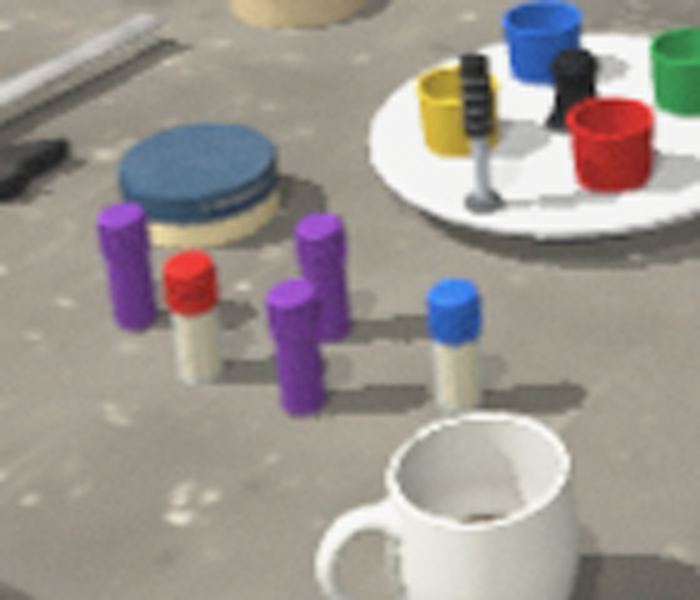

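The crop shows the red tube between a far-left purple tube (632,345) and two more purple ones near (507–540, 280–340), and the blue tube alone with the mug in front of it. Blue and red positions from both views agree to a few mm. I'll move the wrist camera over the tubes to refine them.

```bash
python3 -m creep '[[0,[23,-4,0],0],[0,[23,-4,0],0],[0,[23,-4,0],0],[0,[23,-4,0],0],[0,[23,-4,0],0],[0,[23,-4,0],0],[0,[23,-4,0],0],[0,[23,-4,0],0]]' 20
python3 - <<'E'
from h import *
np.set_printoptions(precision=1,suppress=True)
s=manip.read_state();print(s["clock"],s["eef_pos"],s["eef_rot"],s["finger_gap"])
p=manip.camera_params("wrist");im=manip.camera("wrist");cv2.imwrite("pics/w1.png",im[:,:,::-1])
for c in("red","blue","purple","yellow"):
    for b in blobs(im,c,150):
        (e,r)=cv2.minEnclosingCircle(b);x=cv2.boundingRect(b);print(c,x,ray(p,e,57),cv2.contourArea(b))
E
```

```text
clock: 0.95
eef_pos: [510.2, 229.0, 224.1]
eef_rot: [-3.141, 0.0, 1.57]
wrist_force: [0.1, 0.2, -0.7]
finger_gap: 47.6
finger_force: 0.0
0.95 [510.2 229.  224.1] [-3.1  0.   1.6] 47.62079876729787
red (269, 251, 41, 51) [476.4 115.7  57. ] 1531.5
red (371, 39, 31, 33) [579.6 362.   57. ] 695.5
blue (237, 93, 28, 28) [441.5 312.6  57. ] 570.5
blue (362, 341, 24, 26) [585.3   1.7  57. ] 412.0
purple (424, 62, 46, 30) [642.7 340.4  57. ] 920.5
purple (306, 48, 27, 32) [513.4 354.8  57. ] 599.5
purple (337, 111, 27, 25) [545.8 296.6  57. ] 482.0
```

View pics/w1.png

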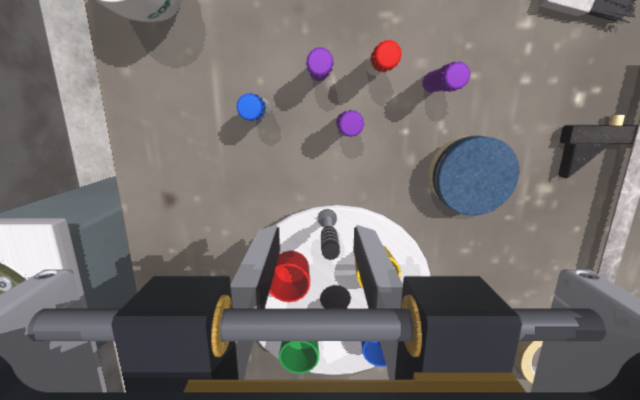

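The wrist view shows the blue cap at (251,107), the red cap at (386,55), and purple tubes at (320,62), (350,123) and (450,76), each at least 60 mm from the targets. That fits the fingers closing along x. Fetching blue first.

```bash
python3 -m creep '[[0,[8.2,-6.7,4],0],[0,[8.2,-6.7,6],0],[0,[8.2,-6.7,9],0],[0,[8.2,-6.7,13],0],[0,[8.2,-6.7,16.6],0],[0,[8.2,-6.7,16.6],0],[0,[8.2,-6.7,16.6],0],[-1,[8.2,-6.7,16.6],0],[-1,[8.2,-6.7,16.6],0],[-1,[8.2,-6.7,16.6],0],[-1,[8.2,-6.7,16.6],0],[-1,[8.2,-6.7,16.6],0]]' 20
```

```text
clock: 2.2
eef_pos: [443.5, 312.3, 59.5]
eef_rot: [3.14, -0.001, 1.571]
wrist_force: [-0.9, -1.4, 7.5]
finger_gap: 25.7
finger_force: 20.0
```

```bash
python3 -m creep '[[-1,[0,0,-5],0],[-1,[0,0,-10],0],[-1,[0,0,-14.5],0],[-1,[-4,2,-14.5],0],[-1,[-8,4,-14.5],0],[-1,[-29.1,15,-14.5],0],[-1,[-29.1,15,-14.5],0],[-1,[-29.1,15,-14.5],0],[-1,[-29.1,15,-14.5],0],[-1,[-29.1,15,-14.5],0],[-1,[-29.1,15,-14.5],0],[-1,[-29.1,15,-14.5],0]]'
python3 - <<'E'
from h import *
np.set_printoptions(precision=1,suppress=True)
s=manip.read_state();print(s["eef_pos"],s["finger_gap"],s["finger_force"])
p=manip.camera_params("wrist");im=manip.camera("wrist");cv2.imwrite("pics/w2.png",im[:,:,::-1])
for c in("red","blue","yellow","green"):
    for b in blobs(im,c,150):
        (e,r)=cv2.minEnclosingCircle(b);print(c,cv2.boundingRect(b),ray(p,e,68),cv2.contourArea(b))
ps=manip.camera_params("side");im=manip.camera("side");cv2.imwrite("pics/s2.png",im[:,:,::-1])
for c in("red","blue","yellow","green"):
    for b in blobs(im,c,60)[:3]:
        (e,r)=cv2.minEnclosingCircle(b);print("side",c,cv2.boundingRect(b),ray(ps,e,60))
E
```

```text
clock: 3.4
eef_pos: [592.9, 20.6, 203.2]
eef_rot: [-3.141, -0.0, 1.569]
wrist_force: [-0.3, -0.3, -0.9]
finger_gap: 25.7
finger_force: 20.0
[592.9  20.6 203.2] 25.739827053761207 19.988661110401154
red (163, 66, 64, 58) [479.5 115.2  68. ] 2742.0
red (305, 341, 31, 35) [ 597.7 -181.9   68. ] 389.0
blue (293, 224, 47, 56) [593.  -44.2  68. ] 2030.0
blue (292, 166, 50, 48) [592.9  21.6  68. ] 1654.5
yellow (277, 53, 56, 59) [582.1 126.2  68. ] 2497.5
green (188, 177, 55, 51) [489.9  13.5  68. ] 2058.5
side red (419, 127, 95, 73) [1352.2  139.3   60. ]
side red (68, 0, 34, 114) [-422.3 3565.5   60. ]
side red (290, 193, 13, 14) [470.6 101.3  60. ]
side blue (326, 198, 12, 14) [584.2   4.   60. ]
side yellow (313, 187, 13, 14) [578.4 112.5  60. ]
side green (302, 204, 14, 15) [484.   -0.9  60. ]
```

View pics/w2.png

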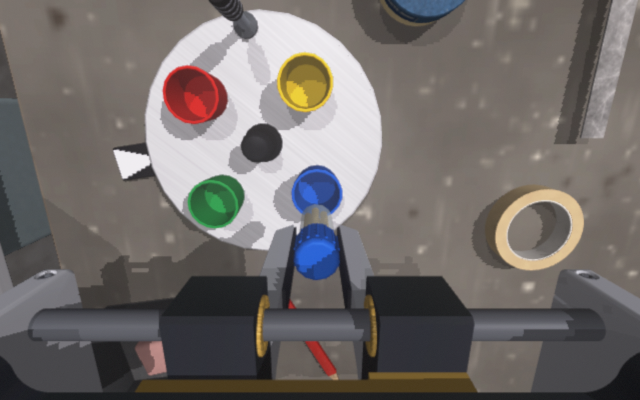

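The wrist view shows the blue tube held upright over the blue pot (rim at (317,190)), with the pot at (593,21) as planned. Lowering and releasing.

```bash
python3 -m creep '[[-1,[0,0,4],0],[-1,[0,0,7],0],[-1,[0,0,9],0],[-1,[0,0,10.8],0],[-1,[0,0,10.8],0],[-1,[0,0,10.8],0],[0,[0,0,10.8],0],[0,[0,0,10.8],0],[0,[0,0,10.8],0],[0,[0,0,7],0],[0,[0,0,2],0],[0,[0,0,-2],0]]'
```

```text
clock: 4.7
eef_pos: [593.0, 21.0, 226.1]
eef_rot: [3.14, 0.0, 1.571]
wrist_force: [0.6, -0.2, -0.4]
finger_gap: 47.3
finger_force: 0.0
```

```bash
python3 - <<'E'
from h import *
np.set_printoptions(precision=1,suppress=True)
s=manip.read_state();print(s["eef_pos"],s["finger_gap"],s["finger_force"])
p=manip.camera_params("wrist");im=manip.camera("wrist");cv2.imwrite("pics/w3.png",im[:,:,::-1])
for c in("red","blue","yellow","green"):
    for b in blobs(im,c,150):
        (e,r)=cv2.minEnclosingCircle(b);print(c,cv2.boundingRect(b),ray(p,e,68),ray(p,e,100),cv2.contourArea(b))
E
```

```text
[593.   21.  226.1] 47.29255513471008 0.0
red (174, 69, 58, 54) [479.3 115.7  68. ] [490.7 114.2 100. ] 2318.0
red (278, 284, 24, 25) [ 561.  -115.9   68. ] [564.1 -94.2 100. ] 266.5
red (313, 341, 22, 23) [ 602.5 -193.3   68. ] [ 601.5 -163.9  100. ] 228.0
blue (293, 163, 47, 49) [592.5  21.3  68. ] [592.5  29.3 100. ] 1669.5
yellow (280, 57, 51, 56) [582.5 126.1  68. ] [583.5 123.6 100. ] 2119.5
green (196, 173, 50, 48) [489.6  13.   68. ] [499.9  21.7 100. ] 1744.0
```

View pics/w3.png

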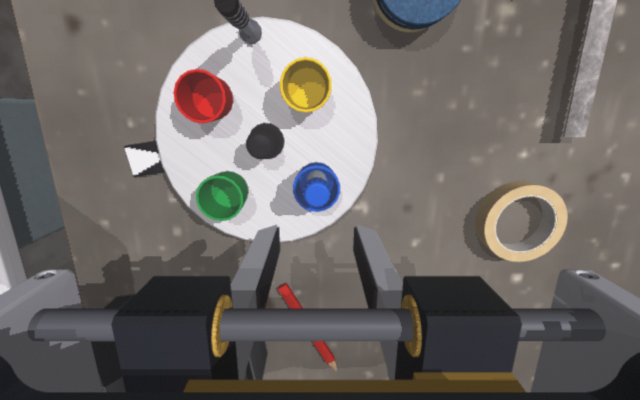

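Blue stands upright in the blue pot (cap at (317,192)), and the carousel has not moved. Now red.

```bash
python3 -m creep '[[0,[34,-1.4,0],0],[0,[34,-1.4,0],0],[0,[34,-1.4,0],0],[0,[34,-1.4,0],0],[0,[34,-1.4,0],0],[0,[34,-1.4,0],0],[0,[34,-1.4,0],0],[0,[34,-1.4,0],0],[0,[34,-1.4,4],0],[0,[34,-1.4,8],0],[0,[34,-1.4,8],0]]'
```

```text
clock: 5.85
eef_pos: [577.1, 359.4, 137.6]
eef_rot: [-3.134, 0.005, 1.57]
wrist_force: [-0.0, 0.5, 0.1]
finger_gap: 46.9
finger_force: 0.0
```

```bash
python3 - <<'E'
from h import *
np.set_printoptions(precision=1,suppress=True)
p=manip.camera_params("scene");im=manip.camera("scene")
for c in("red",):
    for b in blobs(im,c,15): print(c,cv2.boundingRect(b))
E
```

```text
red (96, 128, 106, 78)
red (303, 219, 18, 19)
red (223, 250, 10, 13)
red (334, 189, 5, 18)
red (613, 33, 5, 10)
```

```bash
python3 -m creep '[[0,[0,0,3],0],[0,[0,0,6],0],[0,[0,0,8.5],0],[0,[0,0,8.5],0],[0,[0,0,8.5],0],[0,[0,0,8.5],0]]'
```

```text
clock: 6.5
eef_pos: [580.2, 361.5, 61.3]
eef_rot: [3.138, -0.002, 1.571]
wrist_force: [0.1, -0.5, -0.5]
finger_gap: 46.7
finger_force: 0.0
```

```bash
python3 -m creep '[[-1,[0,0,0],0],[-1,[0,0,0],0],[-1,[0,0,0],0],[-1,[0,0,0],0],[-1,[0,0,-3],0],[-1,[0,0,-7],0],[-1,[0,0,-11],0],[-1,[0,0,-14.5],0],[-1,[0,0,-14.5],0]]' 20
python3 -m creep '[[-1,[-3,-1.2,0],0],[-1,[-8,-3.2,0],0],[-1,[-12,-5,0],0],[-1,[-16,-6.5,0],0],[-1,[-20,-8.2,0],0],[-1,[-24.5,-10,0],0],[-1,[-24.5,-10,0],0],[-1,[-24.5,-10,0],0],[-1,[-24.5,-10,0],0],[-1,[-24.5,-10,0],0]]'
python3 - <<'E'
from h import *
np.set_printoptions(precision=1,suppress=True)
p=manip.camera_params("wrist");im=manip.camera("wrist");cv2.imwrite("pics/w4.png",im[:,:,::-1])
for c in("red","blue","yellow","green"):
    for b in blobs(im,c,150):
        (e,r)=cv2.minEnclosingCircle(b);print(c,cv2.boundingRect(b),ray(p,e,68),cv2.contourArea(b))
E
```

```text
clock: 7.4
eef_pos: [580.3, 361.8, 209.2]
eef_rot: [3.134, -0.004, 1.571]
wrist_force: [-0.0, 0.5, 0.4]
finger_gap: 25.6
finger_force: 20.0
clock: 8.4
eef_pos: [479.2, 116.9, 202.9]
eef_rot: [-3.141, 0.0, 1.572]
wrist_force: [-0.3, 0.6, -0.3]
finger_gap: 25.8
finger_force: 20.0
red (293, 225, 47, 56) [479.2  50.7  68. ] 2030.0
red (289, 167, 51, 49) [476.6 116.7  68. ] 1668.5
blue (393, 246, 51, 33) [590.1  33.3  68. ] 782.5
yellow (391, 158, 55, 52) [580.3 128.9  68. ] 2084.5
green (301, 270, 43, 39) [487.1   9.   68. ] 918.5
```

View pics/w4.png

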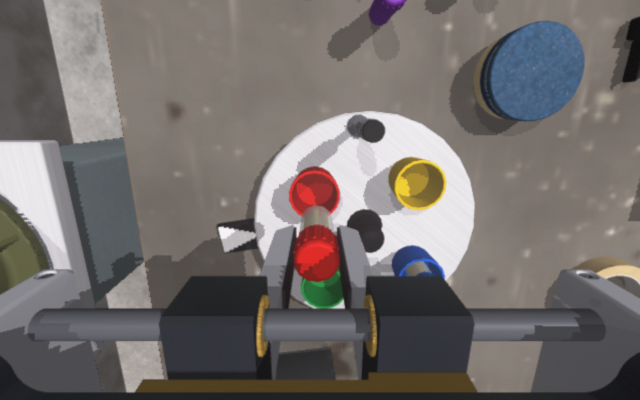

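The wrist view shows the red tube held over the red pot (rim at (315,192)); the post top is at (373,131). Lowering and releasing.

```bash
python3 -m creep '[[-1,[0,-0.1,4],0],[-1,[0,-0.1,7],0],[-1,[0,-0.1,9],0],[-1,[0,-0.1,10.8],0],[-1,[0,-0.1,10.8],0],[-1,[0,-0.1,10.8],0],[0,[0,-0.1,10.8],0],[0,[0,-0.1,10.8],0],[0,[0,-0.1,10.8],0],[0,[0,-0.1,7],0],[0,[0,-0.1,2],0],[0,[0,-0.1,-1],0]]'
python3 - <<'E'
from h import *
np.set_printoptions(precision=1,suppress=True)
s=manip.read_state();print(s["eef_pos"])
p=manip.camera_params("wrist");im=manip.camera("wrist");cv2.imwrite("pics/w5.png",im[:,:,::-1])
pts={}
for c in("red","yellow"):
    for b in blobs(im,c,150)[:2]:
        (e,r)=cv2.minEnclosingCircle(b);print(c,cv2.boundingRect(b),ray(p,e,68),cv2.contourArea(b))
# post: dark blob near predicted top
q=proj(p,[524,183,125]);print("pred",q)
x,y=int(q[0]),int(q[1]);h=cv2.cvtColor(im,cv2.COLOR_RGB2GRAY);m=np.zeros_like(h);sl=(slice(max(0,y-30),y+30),slice(x-30,x+30));m[sl]=(h[sl]<60)*255
for b in cv2.findContours(m,cv2.RETR_EXTERNAL,cv2.CHAIN_APPROX_NONE)[0]:
    if cv2.contourArea(b)>80:
        (e,r)=cv2.minEnclosingCircle(b);print("post",cv2.boundingRect(b),e,r,ray(p,e,122))
E
```

```text
clock: 9.65
eef_pos: [478.5, 116.1, 216.9]
eef_rot: [3.138, -0.001, 1.571]
wrist_force: [0.0, -1.0, -0.2]
finger_gap: 46.9
finger_force: 0.0
[478.5 116.1 216.9]
red (290, 165, 49, 50) [476.7 116.4  68. ] 1777.0
red (357, 344, 29, 36) [ 547.7 -107.9   68. ] 366.5
yellow (388, 155, 52, 50) [580.6 128.8  68. ] 1882.5
pred [371.7 127.4]
```

View pics/w5.png

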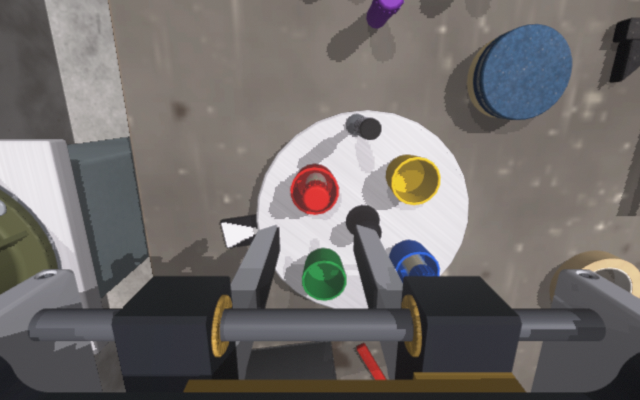

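Red stands in the red pot (cap at (317,195)). The post top at (371,128) matches its predicted spot (524,183). Going to the post now: above first, then down, then grip.

```bash
python3 -m creep '[[0,[4,2.7,0],0],[0,[6.7,4.5,0],0],[0,[6.7,4.5,0],0],[0,[6.7,4.5,3],0],[0,[6.7,4.5,6],0],[0,[6.7,4.5,9],0],[0,[6.7,4.5,11],0],[-1,[6.7,4.5,11],0],[-1,[6.7,4.5,11],0],[-1,[6.7,4.5,11],0],[-1,[6.7,4.5,11],0],[-1,[6.7,4.5,11],0]]' 12
python3 - <<'E'
from h import *
np.set_printoptions(precision=2,suppress=True)
s=manip.read_state();print(s["eef_pos"],s["wrist_force"],s["finger_gap"])
C=np.array([535.8,68.8]);a0=96.2
u=lambda a:115*np.array([np.sin(np.radians(a)),np.cos(np.radians(a))])/10
for k in range(3):
    b=a0+46*k;print("call",k,[list(np.round(u(b+d)-u(b),2)) for d in np.linspace(46/12,46,12)])
E
```

```text
clock: 10.9
eef_pos: [523.5, 183.1, 104.4]
eef_rot: [3.14, -0.0, 1.571]
wrist_force: [-1.9, -0.8, 6.2]
finger_gap: 18.0
finger_force: 12.0
[523.45 183.07 104.43] [-1.87 -0.83  6.21] 18.022573690240055
call 0 [[np.float64(-0.11), np.float64(-0.76)], [np.float64(-0.27), np.float64(-1.51)], [np.float64(-0.48), np.float64(-2.25)], [np.float64(-0.74), np.float64(-2.98)], [np.float64(-1.04), np.float64(-3.68)], [np.float64(-1.39), np.float64(-4.37)], [np.float64(-1.79), np.float64(-5.03)], [np.float64(-2.23), np.float64(-5.66)], [np.float64(-2.71), np.float64(-6.26)], [np.float64(-3.24), np.float64(-6.82)], [np.float64(-3.79), np.float64(-7.35)], [np.float64(-4.38), np.float64(-7.84)]]
call 1 [[np.float64(-0.62), np.float64(-0.45)], [np.float64(-1.28), np.float64(-0.86)], [np.float64(-1.95), np.float64(-1.22)], [np.float64(-2.65), np.float64(-1.54)], [np.float64(-3.37), np.float64(-1.81)], [np.float64(-4.11), np.float64(-2.03)], [np.float64(-4.86), np.float64(-2.2)], [np.float64(-5.62), np.float64(-2.32)], [np.float64(-6.39), np.float64(-2.39)], [np.float64(-7.16), np.float64(-2.41)], [np.float64(-7.92), np.float64(-2.38)], [np.float64(-8.69), np.float64(-2.3)]]
call 2 [[np.float64(-0.76), np.float64(0.14)], [np.float64(-1.5), np.float64(0.32)], [np.float64(-2.24), np.float64(0.56)], [np.float64(-2.95), np.float64(0.84)], [np.float64(-3.65), np.float64(1.17)], [np.float64(-4.32), np.float64(1.55)], [np.float64(-4.96), np.float64(1.97)], [np.float64(-5.58), np.float64(2.43)], [np.float64(-6.16), np.float64(2.93)], [np.float64(-6.71), np.float64(3.47)], [np.float64(-7.22), np.float64(4.05)], [np.float64(-7.69), np.float64(4.66)]]
```

The grip holds (18.0 mm gap). Turning the first third.

```bash
python3 -m creep '[[-1,[-0.1,-0.75],0]]' 2>&1 | tail -1; python3 -m creep '[[-1,[-0.1,-0.75,0],0],[-1,[-0.25,-1.5,0],0],[-1,[-0.5,-2.25,0],0],[-1,[-0.75,-3,0],0],[-1,[-1.05,-3.7,0],0],[-1,[-1.4,-4.35,0],0],[-1,[-1.8,-5.05,0],0],[-1,[-2.25,-5.65,0],0],[-1,[-2.7,-6.25,0],0],[-1,[-3.25,-6.8,0],0],[-1,[-3.8,-7.35,0],0],[-1,[-4.4,-7.85,0],0]]'
```

```text
invalid input at $[0][1]: expected 3 numbers
clock: 12.1
eef_pos: [444.4, 139.4, 104.4]
eef_rot: [3.14, -0.001, 1.571]
wrist_force: [-1.8, 2.5, 10.9]
finger_gap: 17.4
finger_force: 12.0
```

```bash
python3 -m creep '[[-1,[-0.6,-0.45,0],0],[-1,[-1.3,-0.85,0],0],[-1,[-1.95,-1.2,0],0],[-1,[-2.65,-1.55,0],0],[-1,[-3.35,-1.8,0],0],[-1,[-4.1,-2.05,0],0],[-1,[-4.85,-2.2,0],0],[-1,[-5.6,-2.3,0],0],[-1,[-6.4,-2.4,0],0],[-1,[-7.15,-2.4,0],0],[-1,[-7.9,-2.4,0],0],[-1,[-8.7,-2.3,0],0]]'
```

```text
clock: 13.3
eef_pos: [421.3, 51.9, 104.3]
eef_rot: [3.141, -0.0, 1.571]
wrist_force: [-5.2, -0.5, 14.7]
finger_gap: 17.8
finger_force: 12.0
```

```bash
python3 -m creep '[[-1,[-0.75,0.15,0],0],[-1,[-1.5,0.3,0],0],[-1,[-2.25,0.55,0],0],[-1,[-2.95,0.85,0],0],[-1,[-3.65,1.15,0],0],[-1,[-4.3,1.55,0],0],[-1,[-4.95,1.95,0],0],[-1,[-5.6,2.45,0],0],[-1,[-6.15,2.95,0],0],[-1,[-6.7,3.45,0],0],[-1,[-7.2,4.05,0],0],[-1,[-7.7,4.65,0],0]]'
python3 - <<'E'
from h import *
np.set_printoptions(precision=2,suppress=True)
C=np.array([535.8,68.8])
for n in("wrist","scene","side"):
    p=manip.camera_params(n);im=manip.camera(n);cv2.imwrite(f"pics/e_{n}.png",im[:,:,::-1])
    for c in("yellow","green","red","blue"):
        for b in blobs(im,c,60)[:2]:
            x=cv2.boundingRect(b)
            (e,r)=cv2.minEnclosingCircle(b);X=ray(p,e,68 if n=="wrist" else 55);d=X[:2]-C
            if np.hypot(*d)<110: print(n,c,x,X,np.hypot(*d),np.degrees(np.arctan2(d[1],d[0])))
E
cp pics/e_wrist.png pics/e_w.png
```

```text
clock: 14.5
eef_pos: [468.5, -25.3, 104.4]
eef_rot: [3.14, 0.0, 1.571]
wrist_force: [0.1, 2.3, 9.4]
finger_gap: 17.8
finger_force: 12.0
wrist yellow (263, 67, 82, 86) [460.49  55.5   68.  ] 76.47067969185849 -169.98760896803972
wrist green (496, 20, 100, 91) [606.31  79.9   68.  ] 71.37566347260602 8.947766339124689
wrist red (388, 163, 85, 81) [545.94  -7.75  68.  ] 77.22194274723127 -82.45428305458351
wrist blue (371, 0, 53, 15) [514.84 115.58  68.  ] 51.26130342568477 114.13276669986638
scene yellow (319, 213, 17, 18) [457.55  59.32  55.  ] 78.8210029815758 -173.09266835399802
scene green (276, 206, 15, 17) [603.8   86.81  55.  ] 70.34381450052278 14.832673244498636
scene red (307, 192, 15, 25) [559.51 -23.16  55.  ] 94.96785880349307 -75.54181457863265
scene blue (286, 212, 18, 26) [532.47 129.03  55.  ] 60.31841305777974 93.16198505804408
side yellow (292, 200, 12, 15) [456.52  47.24  55.  ] 82.15622209645714 -164.78928132224993
side green (324, 191, 12, 13) [605.82  75.19  55.  ] 70.3155291115391 5.215410864712774
```

View pics/e_w.png

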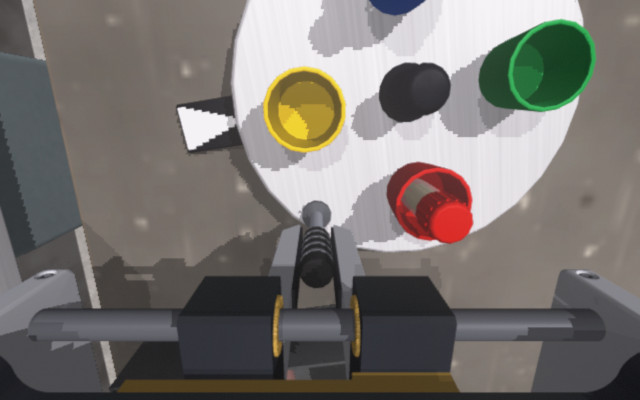

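The wrist view shows the yellow pot at (305,110) beside the arrow at (207,127), with the post between the fingers and the red tube still upright. Next I measure the remaining angle precisely.

```bash
python3 - <<'E'
from h import *
from scipy.optimize import least_squares
np.set_printoptions(precision=2,suppress=True)
s=manip.read_state();print(s["eef_pos"],s["wrist_force"])
P=np.array([[523.5,183.1],[444.4,139.4],[421.3,51.9],s["eef_pos"][:2]])
r=least_squares(lambda c:np.hypot(*(P-c).T)-115,[535,68]);C=r.x;print("C",C,r.fun)
d=P-C;A=np.degrees(np.arctan2(d[:,1],d[:,0]));print("post ang",A%360)
p=manip.camera_params("wrist")
im=cv2.imread("pics/e_wrist.png")[:,:,::-1];hsv=cv2.cvtColor(im,cv2.COLOR_RGB2HSV)
w=cv2.inRange(hsv,(0,0,190),(179,40,255));w[:,:170]=0;w[:,233:]=0;w[:95]=0;w[160:]=0
b=max(cv2.findContours(w,cv2.RETR_EXTERNAL,cv2.CHAIN_APPROX_NONE)[0],key=cv2.contourArea)
X=np.array([ray(p,q,8)[:2] for q in b[:,0]]);print("arrow bbox",cv2.boundingRect(b))
_,tri=cv2.minEnclosingTriangle(b);T=np.array([ray(p,q,8)[:2] for q in tri[:,0]]);print("tri",T)
tip=T[np.argmax(T[:,0])];base=np.mean([t for t in T if t is not tip and not np.allclose(t,tip)],0)
a=tip-base;print("arrow axis deg",np.degrees(np.arctan2(-a[1],-a[0]))%360)
M=cv2.moments(b);g=ray(p,(M["m10"]/M["m00"],M["m01"]/M["m00"]),8)[:2]
pots={}
for c in("yellow","green","red"):
    b=blobs(im,c,500)[0]
    (e,ax,an)=cv2.fitEllipse(cv2.convexHull(b));pots[c]=ray(p,e,66)[:2]
y=pots["yellow"]
print("arrow",g,"pots",pots)
for cc,n in((C,"Cfit"),((535.1,68.1),"Ccam0"),((536.1,69.1),"Ccam1")):
    f=np.degrees(np.arctan2(*(g-cc)[::-1]))%360;ya=np.degrees(np.arctan2(*(y-cc)[::-1]))%360
    print(n,"front",f,"yellow",ya,"rad",np.hypot(*(y-cc)),np.hypot(*(g-cc)),"post-45",A[-1]%360-45)
# yellow rim: bright ring inner floor
E
```

```text
[468.83 -25.4  104.35] [ 0.53 -1.3   9.11]
C [535.06  68.65] [ 0.03 -0.01 -0.02  0.03]
post ang [ 95.77 142.03 188.38 234.85]
arrow bbox (178, 107, 55, 43)
tri [[355.26  58.57]
 [361.    21.35]
 [411.24  48.27]]
arrow axis deg 188.89497650112787
arrow [374.11  42.74] pots {'yellow': array([461.02,  55.45]), 'green': array([608.29,  80.4 ]), 'red': array([548.44,  -6.66])}
Cfit front 189.1482458516134 yellow 190.11056535893655 rad 75.20139589888812 163.0163053454009 post-45 189.85017443943002
Ccam0 front 188.95353838152545 yellow 189.68894371638038 rad 75.14932745366964 162.97243836855142 post-45 189.85017443943002
Ccam1 front 189.24406523550675 yellow 190.30272907643078 rad 76.30774105276429 164.11799658233937 post-45 189.85017443943002
```

The circle fit is tight: axis at (535.1, 68.65) with residuals below 0.05 mm. Front is at 189.0° and the yellow pot at about 189.9°. Turning back 0.9° and gripping firmly.

```bash
python3 -m creep '[[-1,[0.05,-0.07,0],0],[-1,[0.1,-0.14,0],0],[-1,[0.1,-0.14,0],0],[-1,[0.1,-0.14,0],0],[-1,[0.1,-0.14,0],0],[-1,[0.1,-0.14,0],0],[-1,[0.1,-0.14,0],0],[-1,[0.1,-0.14,0],0]]' 35
cat > chk.py <<'E'
from h import *
np.set_printoptions(precision=2,suppress=True)
s=manip.read_state();C=np.array([535.06,68.65]);d=s["eef_pos"][:2]-C
p=manip.camera_params("wrist");im=manip.camera("wrist");cv2.imwrite("pics/f.png",im[:,:,::-1])
e,_,_=cv2.fitEllipse(cv2.convexHull(blobs(im,"yellow",500)[0]));y=ray(p,e,66)[:2]-C
print(s["eef_pos"],s["wrist_force"],s["moment"],s["finger_gap"],s["finger_force"],"post-45",np.degrees(np.arctan2(d[1],d[0]))%360-45,np.hypot(*d),"yellow",np.degrees(np.arctan2(y[1],y[0]))%360,"qd",abs(s["qd"]).max())
E
python3 chk.py
```

```text
clock: 15.45
eef_pos: [467.1, -24.1, 104.4]
eef_rot: [3.139, 0.001, 1.571]
wrist_force: [-0.9, -1.3, 9.2]
finger_gap: 17.6
finger_force: 35.0
[467.08 -24.13 104.37] [-0.87 -1.25  9.19] [-0.19  0.19  0.02] 17.64498323639924 35.004581809043884 post-45 188.77277094339442 115.02043660638165 yellow 189.09392817690662 qd 0.0011523321664969719
```

Yellow is now at 188.8–189.1° against the front at 189.0°, with the grip at 35 N and the arm still. In the last scene picture the red and blue blobs are about 8 px taller than an empty pot, so both tubes are standing. Handing in.

```bash
python3 -c "
from cell import manip
print(manip.sign_off())"
```

```text
the job is handed in; nothing more can be done
None
```

I handed the job in at about 15.5 s: both tubes are standing in their own pots, the yellow pot faces the arrow to within about 0.3° by my measurement, and the gripper still holds the post at 35 N.

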